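Snap-lock a steel bracket in the bench pliers

ROBOT

A 6-joint arm with a two-finger parallel gripper is mounted at the origin on the work surface. World frame = base frame: x ahead of the robot, y to its left, z up, the work surface at z = 0. Lengths are in m, angles in rad, forces in N, time in s.
With the tool pointing down it reaches from about 0.35 to 0.775 m from the base axis. Payload 5.5 kg.
Tool frame: the origin (TCP) lies between the finger pads; the fingertips stand 19 mm ahead of it and the grasp point (between the pads) is the TCP; z points along the fingers, x is the direction in which the jaws open and shut, and the axes are right-handed (so a half turn about z gives the same grasp; the last joint's range is limited). The gripper opens to 85 mm and grips with 20 to 120 N. Pads are 22 mm wide; open, the fingers measure 114 mm over their backs; the gripper's body (76 mm by 85 mm) begins 54 mm behind the grasp point. The pads swing forward as they close: fully open they stand 13 mm farther back than shut.
Start: joints at [-1.349, 0.313, 0.046, 1.304, 0, 1.431], TCP at [0.204, -0.538, 0.25] pointing down, gripper open.
Joint ranges: [-2.76, 2.76], [-0.86, 1.69], [-1.03, 1.26], [-2.2, 2.34], [-1.47, 1.5], [-3.14, 3.14]. Speed limits (rad/s): [2.57, 2.57, 3.14, 3.14, 3.14, 3.14].

INTERFACE

Orientations are given as a unit quaternion [w, x, y, z].
In Python, from workcell import env gives the robot as it stands. The module is installed in compiled form; this text tells all that it offers.
- The arm moves only by the tool carry_out, never from a script. Its argument "steps" is a list of rows, each a list of 7 numbers: the gripper command: -1 is shut, 1 is fully open, values between are in proportion, then the shift along the tool's x, y, z in m, then the turn, a rotation vector about the tool's x, y, z in rad. A call has 1 to 20 rows; each row shifts and turns the commanded pose from where the row before left it, along the tool's axes as they then stand; what a row does not reach is not made up. A row lasts 1/8 s, in which the tool goes at most 62.5 mm and 10.7 degrees, less where a joint would pass 70% of its speed; a pose out of reach is approached as far as the arm can. A call with a gripper value outside its range is refused whole. The fingers move at their own pace and stop on an object; "grip_force" is the grip in N (left out, the last holds). Time passes only in rows, so rows that do not move let the fingers close. It gives the time, the measured TCP pose, the force and the opening at its end, in the units of the state.
- env.get_state(): the state, without advancing time (a new reading comes with each control period).
- env.read_camera(name): name is "scene" or "top"; returns a dict with "color" (400x640x3 uint8, red, green, blue), "K" (3x3 intrinsics, pixels), "R" (3x3) and "t" (3): a world point X has camera coordinates R X + t. Camera axes: x right, y down, z forward; pixel columns grow to the right and rows downward; lengths in m; the calibration is good to about 2 mm. A picture is of the moment at which its call begins. There is no depth.
- env.hand_in(): hands the job in, once; it reports no verdict.
The state is a dict: "clock": time; "joint_pos": joint angles; "qvel": joint speeds; "tau": joint torques, N m; "tcp_pos": TCP position; "orientation": TCP orientation; "wrist_force": force on the tool from outside, world axes, zero at the start; "ft_torque": the same for the moment, N m; "finger_gap": finger opening in m.
Only numpy, scipy, OpenCV 4.12 (cv2) and the standard library are available. Lean on these libraries where they do the work, as an engineer would, in place of code of your own. Each camera call takes 0.05 s, during which the arm holds its last target. There are 200 camera calls.

TASK

Lay the green-finned bracket flat on the rest of the bench-mounted pliers, its beaded tongue between the open jaws, and push it gently along until it butts against the yellow stop. Let go of it, then squeeze the two red handles together, without forcing them, until the resistance peaks and gives and both jaws stay locked over the bracket. Let go, and leave the other things on the bench alone.

Things in the scene. Friction and masses are not known exactly. Their poses are not given: they have to be found in the camera images.
- fixture: Bench-mounted snap-lock pliers on a bolted-down blue base plate (210 x 110 x 12 mm). Origin on the bench directly below the plier pivot; z up, x points along the pliers from the red handles (-x) to the roller jaws (+x), y left. Red grips lie from about x = -25 to -94 mm, their axes 71 mm above the bench; they are best squeezed near x = -50 mm. The fixture does not move.
- rest_top (a point): Middle of the flat top of the aluminium rest block, fixture x = 93.5 mm, y = 0, 55 mm above the bench. The block is 40 mm wide (y), from x = 32 to 155 mm. Two round steel guide rods (5 mm thick, x = 43 to 92 mm, tops 4.5 mm above the rest) leave a lane 28.5 mm wide for the 26 mm wide bracket.
- stop_slide: Holder of the yellow stop at the inner end of the rest; origin coincides with the fixture's. The stop (24 mm wide, top 78 mm above the bench) is set differently each time, its buffer yields 1 mm per 8 N: its +x face lies somewhere from fixture x = 33 to 47 mm, not measured, so the bracket's tongue end must find it by feel. A push of 4 to 8 N is plenty, 25 N is too much.
- handle_l: Left (fixture +y) handle, hinged on the vertical pivot axis; origin on that axis, 71 mm above the bench. Its red grip is a round bar 16 mm thick, bent differently each time (not measured): at the best place the two grips measure 56 to 65 mm over their outsides when open, up to 2 mm off centre; where they end up must be felt. Over 30 N on a handle is forcing it.
- handle_r: Right (fixture -y) handle, mirror image. Light return spring (1 to 2 N). With the bracket in place, resistance starts at about a third of the travel, peaks at 8 to 20 N per grip (hidden screws: differs each start and from side to side), then gives, and the handle pulls itself to its end stop and stays. Let go earlier it springs open. One may give first: centre the squeeze so that both do.
- jaw_l: Left (fixture +y) jaw, worked by the right handle: a steel block, top 85 mm above the bench, carrying a brass roller. It is sprung downward and can rise 9 mm, so that the roller rides up over the bracket's bead and drops behind it. Origin at the jaw's spring pin, about fixture x = 74 mm when closed.
- jaw_r: Right (fixture -y) jaw with its roller, worked by the left handle; mirror image of the left.
- nose_l (a point): Centre of the left brass roller (8 mm thick, 30 mm long along the pliers), about 71 mm above the bench, centred near fixture x = 74 mm. The two roller centres are about 40 mm apart when open (32 mm clear between them), 18 mm apart on top of the beads and 7 to 11 mm apart when locked behind them.
- nose_r (a point): Centre of the right brass roller.
- bracket: Workpiece, about 0.4 kg: plate 110 x 26 x 10 mm (x, y, z) with an upright green fin, 50 mm long (x), 10 mm thick (y), top 40 mm above the underside, on the +x half (x = 5 to 55 mm). The -x half is the tongue, with two round beads. Origin at the centre of the underside. Seated, its axes lie as the fixture's, its origin at fixture x = 88 to 102 mm, 55 mm above the bench.
- tongue_end (a point): Middle of the tongue's end face: bracket x = -55 mm, 5 mm above the underside. The two 8 mm thick steel beads run along the tongue on its top face, from x = -54 to -2 mm at y = +9 and -9 mm; their tops are 16 mm above the underside.
- fin (a point): Grip point on the fin: bracket x = 35 mm, 25 mm above the underside (15 mm above the plate's top face).
- grinder: Bystander: grey angle grinder, 0.25 m long, lying on the bench; origin under its middle.
- discs: Bystander: orange stack of grinding discs, 100 mm across, 18 mm high; origin under its centre.
- hammer: Bystander: hammer lying on the bench; origin under its middle.
- gusset: Bystander: dark steel gusset bracket, 80 x 50 mm foot, 66 mm high; origin under its centre.
Not all that is in view belongs to the job. What is shaped like the bracket but blue, orange or pink is not meant.

How it is judged:
By the outcome, as a careful person would: the job done as asked, in the order asked, and still so for the second after the job is handed in, with the robot touching nothing.
It also fails if it takes over 58 s, if anything falls off the work surface, if the arm or the gripper's body presses on something with over 40 N, if the wrist force passes 120 N, or if a joint passes its speed limit or range.

## Working session

There is one attempt and no reset: what is moved stays moved. The work goes in short steps, Python scripts to look and compute and a tool call to move; the robot and the scene stay as the last step left them, time stands still between calls to the robot, and variables do not carry over. Pictures are saved under pics/ and viewed, about 8 in all and at most 12, crops included, and the job is handed in when it is done.

Besides the shell and the picture viewer there is one more tool, called after "Request:" by a JSON object that holds its "name" and its "arguments", one argument or row to a line. carry_out: Moves the arm, as the interface text tells. Its arguments: {"type":"object","properties":{"steps":{"type":"array","items":{"type":"array","items":{"type":"number"}}},"grip_force":{"type":"number"}},"required":["steps"]}

```bash
mkdir -p pics; cat > h.py <<'E'
import numpy as np, cv2
from workcell import env
def snap(n,fn,crop=None,scale=1):
    c=env.read_camera(n); im=cv2.cvtColor(c["color"],cv2.COLOR_RGB2BGR); np.savez(fn.replace('.png','.npz'),**{k:np.array(v) for k,v in c.items()})
    if crop: im=im[crop[1]:crop[3],crop[0]:crop[2]]
    if scale!=1: im=cv2.resize(im,None,fx=scale,fy=scale,interpolation=cv2.INTER_CUBIC)
    cv2.imwrite(fn,im); return c
def ray(c,u,v,z):
    d=c["R"].T@np.linalg.inv(c["K"])@np.array([u,v,1.]); o=-c["R"].T@c["t"]
    return (o+d*(z-o[2])/d[2])
def proj(c,X):
    p=c["K"]@(c["R"]@np.array(X)+c["t"]); return p[:2]/p[2]
E
python3 - <<'E'
from h import *
for n in("scene","top"):
    c=snap(n,f"pics/{n}0.png"); print(n,c["K"].tolist(),(-c["R"].T@c["t"]).round(3),c["R"].round(3).tolist())
s=env.get_state();print({k:np.round(v,3) for k,v in s.items()})
E
```

```text
scene [[475.2576885210415, 0.0, 317.76311486799455], [0.0, 475.2576885210415, 197.12118497367447], [0.0, 0.0, 1.0]] [1.146 0.635 1.017] [[-0.709, 0.705, -0.014], [0.534, 0.524, -0.664], [-0.46, -0.478, -0.748]]
top [[468.18582115264155, 0.0, 327.47242204532523], [0.0, 468.18582115264155, 193.7111609985963], [0.0, 0.0, 1.0]] [0.433 0.026 1.495] [[0.0, -1.0, -0.002], [-0.993, 0.0, -0.115], [0.115, 0.002, -0.993]]
{'clock': np.float64(0.1), 'joint_pos': array([-1.349,  0.314,  0.045,  1.304,  0.   ,  1.431]), 'qvel': array([-0.   , -0.004,  0.003, -0.   ,  0.002, -0.001]), 'tau': array([ 3.0000e-03, -4.8173e+01,  2.9924e+01,  1.3000e-02, -0.0000e+00,
       -0.0000e+00]), 'tcp_pos': array([ 0.203, -0.537,  0.249]), 'orientation': array([-0.001,  0.823, -0.568, -0.001]), 'wrist_force': array([-0.134,  0.019, -0.64 ]), 'ft_torque': array([ 0.04 ,  0.042, -0.027]), 'finger_gap': np.float64(0.086)}
```

View pics/top0.png

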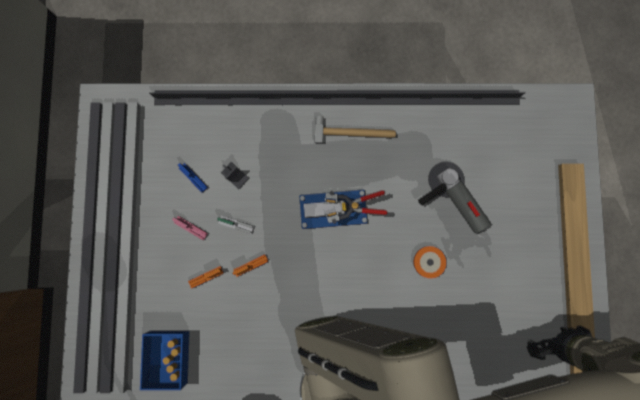

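View pics/scene0.png

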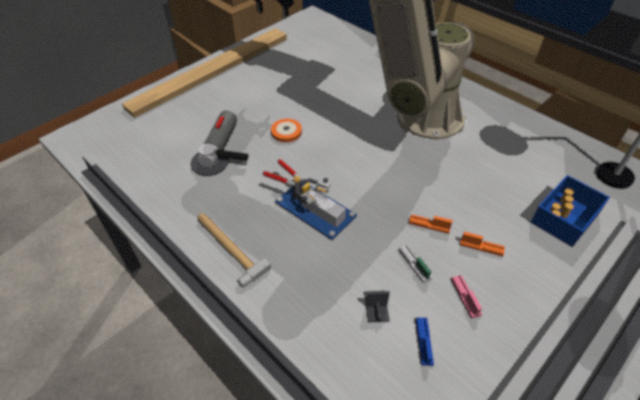

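Top view: pliers at about (345,208) with the handles to the right. The green-finned bracket is at (235,224). Next, zoomed crops for measuring.

```bash
python3 - <<'E'
from h import *
a=cv2.imread("pics/top0.png");b=cv2.imread("pics/scene0.png")
A=cv2.resize(a[180:240,210:400],None,fx=4.2,fy=4.2,interpolation=cv2.INTER_CUBIC)
B=cv2.resize(b[150:285,255:445],None,fx=2.2,fy=2.2,interpolation=cv2.INTER_CUBIC)
B=np.pad(B,((0,0),(0,A.shape[1]-B.shape[1]),(0,0)))
cv2.imwrite("pics/crop1.png",np.vstack([A,B]))
c={n:dict(np.load(f"pics/{n}0.npz")) for n in("top","scene")}
for n,im in(("top",a),("scene",b)):
    h=cv2.cvtColor(im,cv2.COLOR_BGR2HSV)
    for nm,lo,hi in(("green",(60,70,30),(90,255,255)),("blue",(100,120,40),(125,255,255)),("red",(170,120,60),(180,255,255)),("red2",(0,150,60),(5,255,255)),("yel",(18,120,80),(35,255,255))):
        m=cv2.inRange(h,lo,hi)
        for k in cv2.findContours(m,cv2.RETR_EXTERNAL,cv2.CHAIN_APPROX_NONE)[0]:
            if len(k)<6: continue
            r=cv2.minAreaRect(k);z={"green":.035,"blue":.012}.get(nm,.071)
            if r[1][0]*r[1][1]<8: continue
            p=ray(c[n],*r[0],z)
            if np.hypot(*p[:2])<.85: print(n,nm,np.round(r[0],1),np.round(r[1],1),round(r[2],1),p.round(3),*( [ray(c[n],*q,z)[:2].round(3).tolist() for q in cv2.boxPoints(r)] if nm in("green","blue") else []))
E
```

```text
top green [225.  220.7] [14.9  1.9] 18.4 [0.517 0.349 0.035] [0.522, 0.372] [0.528, 0.37] [0.513, 0.326] [0.507, 0.328]
top blue [164.  360.5] [46.3 58.5] 1.8 [0.09  0.53  0.012] [0.007, 0.6] [0.18, 0.602] [0.175, 0.459] [0.002, 0.459]
top blue [362.  204.5] [3. 4.] 90.0 [ 0.57  -0.081  0.012] [0.575, -0.074] [0.575, -0.087] [0.565, -0.087] [0.565, -0.074]
top blue [333.1 209.1] [32.6 64.5] 85.2 [0.555 0.011 0.012] [0.599, 0.118] [0.616, -0.087] [0.512, -0.094] [0.495, 0.109]
top blue [348. 195.] [ 8. 22.] 90.0 [ 0.601 -0.036  0.012] [0.613, -0.001] [0.613, -0.071] [0.588, -0.071] [0.588, -0.001]
top blue [191.8 176.8] [36.1  7.1] 45.0 [0.659 0.464 0.012] [0.693, 0.514] [0.709, 0.499] [0.626, 0.414] [0.61, 0.43]
top red2 [374.1 211.3] [24.1  3.8] 4.8 [ 0.544 -0.113  0.071]
top red2 [473.  208.5] [15.2  3.8] 53.1 [ 0.552 -0.415  0.071]
top red2 [372.2 195.5] [ 3.3 22.8] 72.6 [ 0.592 -0.108  0.071]
top yel [173.5 376.5] [5. 5.] 90.0 [0.059 0.48  0.071]
top yel [169.8 368.3] [4.2 6.4] 45.0 [0.082 0.492 0.071]
top yel [166. 360.] [4.2 5.7] 45.0 [0.105 0.504 0.071]
top yel [174.  352.5] [
[... 627 characters left out ...]
14 0.012] [0.187, 0.458] [-0.056, 0.425] [-0.042, 0.573] [0.187, 0.591]
scene blue [342.4   5.6] [75.9 27.8] 20.6 [-0.342 -0.728  0.012] [-0.221, -0.859] [-0.432, -1.013] [-0.461, -0.598] [-0.265, -0.485]
scene red [467.4 298.4] [4.4 4.4] 76.0 [0.542 0.482 0.071]
scene red2 [274.8 176.3] [22.5  3.7] 20.6 [ 0.593 -0.11   0.071]
scene red2 [286.2 166.9] [18.5  3.3] 40.6 [ 0.545 -0.114  0.071]
scene red2 [219.3 121.9] [ 3.1 11.2] 26.6 [ 0.558 -0.41   0.071]
scene yel [557.6 208.8] [10.7  8. ] 26.6 [0.158 0.501 0.071]
scene yel [568. 202.] [26.  8.] 90.0 [0.117 0.509 0.071]
scene yel [305.8 187.3] [5.7 9.2] 45.0 [ 0.561 -0.018  0.071]
scene yel [296.6 178.8] [4.5 4.5] 26.6 [ 0.557 -0.059  0.071]
```

View pics/crop1.png

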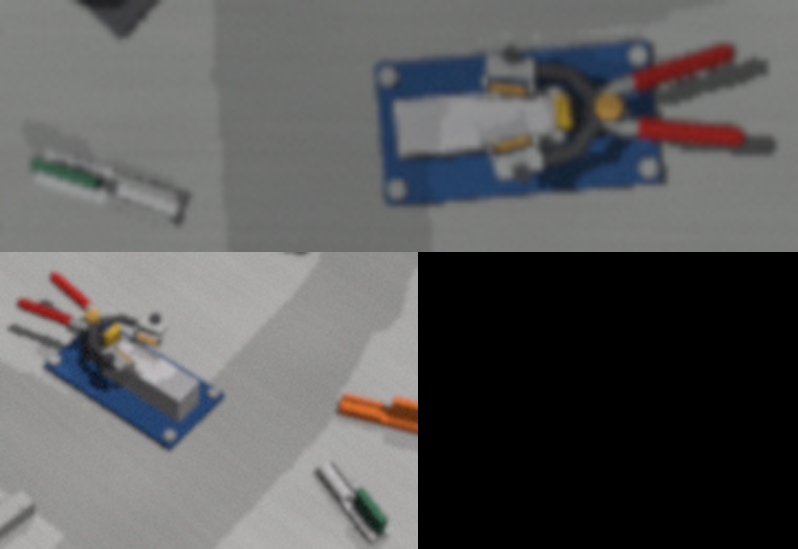

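```bash
cat >> h.py <<'E'
def tri(cs,uvs):
    A=[];b=[]
    for c,(u,v) in zip(cs,uvs):
        d=c["R"].T@np.linalg.inv(c["K"])@np.array([u,v,1.]); d/=np.linalg.norm(d); o=-c["R"].T@c["t"]
        P=np.eye(3)-np.outer(d,d); A.append(P); b.append(P@o)
    X=np.linalg.lstsq(np.vstack(A),np.hstack(b),rcond=None)[0]
    return X,[(proj(c,X)-uv).round(1).tolist() for c,uv in zip(cs,uvs)]
E
python3 - <<'E'
from h import *
c={n:dict(np.load(f"pics/{n}0.npz")) for n in("top","scene")}; T,S=c["top"],c["scene"]
print("pivot bolt",tri([T,S],[(354.5,205),(296.6,178.8)]))
print("yellow",tri([T,S],[(343.5,206.5),(305.8,187.3)]))
print("redL",tri([T,S],[(372.2,195.5),(274.8,176.3)]),"redR",tri([T,S],[(374.1,211.3),(286.2,166.9)]))
im=cv2.imread("pics/top0.png"); h=cv2.cvtColor(im,cv2.COLOR_BGR2HSV)
# fin: weighted centroid
m=cv2.inRange(h,(55,50,25),(95,255,255)); m[:,:210]=0;m[:,260:]=0
ys,xs=np.nonzero(m[200:240]); print("fin",xs.mean(),ys.mean()+200,ray(T,xs.mean(),ys.mean()+200,.04), cv2.fitLine(np.c_[xs,ys].astype(np.float32),cv2.DIST_L2,0,.01,.01).ravel())
# rest: bright low-sat inside plate
r=cv2.inRange(h,(0,0,110),(180,70,255)); r[:,:300]=0; r[:,327:]=0; r[:198]=0; r[226:]=0
k=max(cv2.findContours(r,cv2.RETR_EXTERNAL,cv2.CHAIN_APPROX_NONE)[0],key=len); print(cv2.boundingRect(k))
# subpixel edges of rest per column (sat/value transition)
b=h[:,:,1].astype(float)
up=[];lo=[]
for u in range(307,323):
    col=b[:,u]; thr=110
    mid=211
    v=mid
    while col[v]<thr: v-=1
    up.append((u,v+ (thr-col[v])/(col[v+1]-col[v])))
    v=mid
    while col[v]<thr: v+=1
    lo.append((u,v-1+(thr-col[v-1])/(col[v]-col[v-1])))
end=[]
for v in range(205,216):
    u=311
    while b[v,u]<thr:u-=1
    end.append((u+(thr-b[v,u])/(b[v,u+1]-b[v,u]),v))
f=lambda p:np.array([ray(T,*q,.055)[:2] for q in p])
for n,p in(("up",up),("lo",lo),("end",end)):
    P=f(p); ax=1 if n!="end" else 0
    co=np.polyfit(P[:,ax],P[:,1-ax],1); print(n,co, P.mean(0).round(4),"ang",np.degrees(np.arctan(co[0])).round(2),np.std(P[:,1-ax]-np.polyval(co,P[:,ax])).round(4))
# plate edges
m=cv2.inRange(h,(100,120,40),(125,255,255)); m[:,:295]=0;m[:,372:]=0;m[:185]=0;m[235:]=0
pts=np.argwhere(m)[:,::-1].astype(np.float32); hull=cv2.convexHull(pts); q=cv2.approxPolyDP(hull,4,True).reshape(-1,2)
print([ (p.tolist(),ray(T,*p,.012)[:2].round(4).tolist()) for p in q])
E
```

```text
pivot bolt (array([ 0.56229672, -0.05279911,  0.07989737]), [[-0.0, 0.0], [-0.0, -0.0]])
yellow (array([ 0.55900832, -0.0200395 ,  0.06792408]), [[0.0, -0.0], [0.1, 0.0]])
redL (array([ 0.59272192, -0.1080891 ,  0.07209293]), [[0.2, -0.2], [0.2, 0.0]]) redR (array([ 0.54462513, -0.11371232,  0.07065619]), [[0.2, -0.2], [0.3, 0.0]])
fin 225.14285714285714 220.71428571428572 [0.51700361 0.34723073 0.04      ] [  0.95602065   0.29329944 225.14285     20.714285  ]
(304, 202, 23, 15)
up [-0.08786947  0.58090658] [0.5748 0.0692] ang -5.02 0.0003
lo [-0.07995704  0.53238111] [0.5269 0.0691] ang -4.57 0.0004
end [0.11497287 0.04153147] [0.5492 0.1047] ang 6.56 0.0003
[([366.0, 216.0], [0.5336, -0.0929]), ([360.0, 223.0], [0.5114, -0.0737]), ([307.0, 227.0], [0.4988, 0.0939]), ([301.0, 201.0], [0.5814, 0.1135]), ([306.0, 195.0], [0.6006, 0.0977]), ([358.0, 191.0], [0.6134, -0.0682])]
```

Request:
{"name": "carry_out", "arguments": {
  "steps": [
    [-0.3, 0, 0, 0, 0, 0, 0],
    [-0.3, -0.0435, -0.0436, 0, 0, 0, -0.06],
    [-0.3, -0.0414, -0.046, 0, 0, 0, -0.06],
    [-0.3, -0.0386, -0.0484, 0, 0, 0, -0.06],
    [-0.3, -0.0356, -0.0506, 0, 0, 0, -0.06],
    [-0.3, -0.0325, -0.0527, 0, 0, 0, -0.06],
    [-0.3, -0.0293, -0.0545, 0, 0, 0, -0.06],
    [-0.3, -0.026, -0.0562, 0, 0, 0, -0.06]
  ]
}}

```text
clock: 1.1
tcp_pos: [0.3794, -0.1402, 0.2505]
orientation: [0.0, 0.923, -0.384, 0.001]
wrist_force: [0.6, -1.0, 0.4]
finger_gap: 0.03
```

```bash
cat >> h.py <<'E'
from scipy.spatial.transform import Rotation as Ro
def plan(pos,yaw,n,g,q=None,p=None):
    s=env.get_state(); q=s["orientation"] if q is None else q; p=s["tcp_pos"] if p is None else p
    R=Ro.from_quat(np.r_[q[1:],q[0]]); x=R.apply([1,0,0]); y0=np.arctan2(x[1],x[0])
    G=Ro.from_euler('z',yaw,degrees=True)*Ro.from_euler('x',180,degrees=True)
    rv=(R.inv()*G).as_rotvec()/n; d=(np.array(pos)-p)/n; rows=[]
    for i in range(n):
        rows.append([g]+R.inv().apply(d).round(4).tolist()+rv.round(4).tolist()); R=R*Ro.from_rotvec(rv)
    print("yaw now",np.degrees(y0).round(2),"step mm",(np.linalg.norm(d)*1e3).round(1),"deg",np.degrees(np.linalg.norm(rv)).round(2)); print(str(rows))
E
python3 - <<'E'
from h import *
plan([.5185,.352,.13],-18,10,-.3)
E
```

```text
yaw now -45.12 step mm 52.5 deg 2.71
[[-0.3, -0.0251, -0.0446, 0.012, 0.0, -0.0001, -0.0473], [-0.3, -0.0229, -0.0457, 0.012, 0.0, -0.0001, -0.0473], [-0.3, -0.0207, -0.0468, 0.012, 0.0, -0.0001, -0.0473], [-0.3, -0.0185, -0.0477, 0.012, 0.0, -0.0001, -0.0473], [-0.3, -0.0162, -0.0485, 0.012, 0.0, -0.0001, -0.0473], [-0.3, -0.0139, -0.0492, 0.012, 0.0, -0.0001, -0.0473], [-0.3, -0.0116, -0.0498, 0.012, 0.0, -0.0001, -0.0473], [-0.3, -0.0092, -0.0503, 0.012, 0.0, -0.0001, -0.0473], [-0.3, -0.0068, -0.0507, 0.012, 0.0, -0.0001, -0.0473], [-0.3, -0.0044, -0.051, 0.012, 0.0, -0.0001, -0.0473]]
```

Request:
{"name": "carry_out", "arguments": {
  "steps": [
    [-0.3, -0.0251, -0.0446, 0.012, 0, 0, -0.0473],
    [-0.3, -0.0229, -0.0457, 0.012, 0, 0, -0.0473],
    [-0.3, -0.0207, -0.0468, 0.012, 0, 0, -0.0473],
    [-0.3, -0.0185, -0.0477, 0.012, 0, 0, -0.0473],
    [-0.3, -0.0162, -0.0485, 0.012, 0, 0, -0.0473],
    [-0.3, -0.0139, -0.0492, 0.012, 0, 0, -0.0473],
    [-0.3, -0.0116, -0.0498, 0.012, 0, 0, -0.0473],
    [-0.3, -0.0092, -0.0503, 0.012, 0, 0, -0.0473],
    [-0.3, -0.0068, -0.0507, 0.012, 0, 0, -0.0473],
    [-0.3, -0.0044, -0.051, 0.012, 0, 0, -0.0473],
    [-0.3, 0, 0, 0, 0, 0, 0],
    [-0.3, 0, 0, 0, 0, 0, 0]
  ]
}}

```text
clock: 2.6
tcp_pos: [0.5183, 0.3497, 0.1297]
orientation: [0.001, 0.988, -0.157, -0.001]
wrist_force: [0.1, -1.1, -0.2]
finger_gap: 0.0299
```

```bash
python3 - <<'E'
from h import *
s=env.get_state(); print(s["tcp_pos"],s["orientation"].round(4))
T=snap("top","pics/top1.png");S=snap("scene","pics/scene1.png")
for c in(T,S): print(proj(c,[.5185,.352,.03]))
im=[cv2.imread(f"pics/{n}1.png") for n in("top","scene")]
A=cv2.resize(im[0][180:260,180:280],None,fx=4,fy=4,interpolation=cv2.INTER_CUBIC);B=cv2.resize(im[1][210:310,370:470],None,fx=4,fy=4,interpolation=cv2.INTER_CUBIC)
A=np.pad(A,((0,80),(0,0),(0,0)));cv2.imwrite("pics/c2.png",np.hstack([A,B]))
plan([.5185,.352,.034],-18,6,-.3)
E
```

```text
[0.5183082  0.34968195 0.12972506] [ 7.000e-04  9.876e-01 -1.572e-01 -5.000e-04]
[224.33142001 220.42116004]
[423.67560747 267.355322  ]
yaw now -18.18 step mm 16.1 deg 0.03
[[-0.3, -0.0002, -0.0005, 0.0161, 0.0001, -0.0, -0.0005], [-0.3, -0.0002, -0.0005, 0.0161, 0.0001, -0.0, -0.0005], [-0.3, -0.0002, -0.0005, 0.0161, 0.0001, -0.0, -0.0005], [-0.3, -0.0002, -0.0005, 0.0161, 0.0001, -0.0, -0.0005], [-0.3, -0.0002, -0.0005, 0.0161, 0.0001, -0.0, -0.0005], [-0.3, -0.0002, -0.0005, 0.0161, 0.0001, -0.0, -0.0005]]
```

View pics/c2.png

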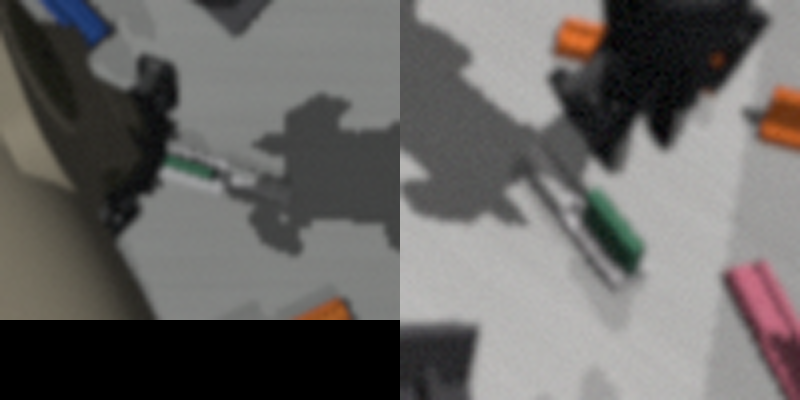

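Fin at (423,267) in the scene image, which is where the grip point projects. Descending and gripping.

Request:
{"name": "carry_out", "arguments": {
  "steps": [
    [-0.3, -0.0002, -0.0005, 0.0161, 0, 0, 0],
    [-0.3, -0.0002, -0.0005, 0.0161, 0, 0, 0],
    [-0.3, -0.0002, -0.0005, 0.0161, 0, 0, 0],
    [-0.3, -0.0002, -0.0005, 0.0161, 0, 0, 0],
    [-0.3, -0.0002, -0.0005, 0.0161, 0, 0, 0],
    [-0.3, -0.0002, -0.0005, 0.015, 0, 0, 0],
    [-0.3, 0, 0, 0, 0, 0, 0],
    [-1, 0, 0, 0, 0, 0, 0],
    [-1, 0, 0, 0, 0, 0, 0],
    [-1, 0, 0, 0, 0, 0, 0],
    [-1, 0, 0, 0, 0, 0, 0],
    [-1, 0, 0, 0, 0, 0, 0]
  ],
  "grip_force": 60
}}

```text
clock: 4.2
tcp_pos: [0.5191, 0.3535, 0.0353]
orientation: [-0.0, 0.988, -0.157, 0.0]
wrist_force: [-0.3, 0.6, 1.1]
finger_gap: 0.0088
```

```bash
python3 - <<'E'
from h import *
s=env.get_state(); p=s["tcp_pos"]
plan(p+[0,0,.125],-18,4,-1)
plan([.5506,.0897,.16],4.7,8,-1,p=p+[0,0,.125])
E
```

```text
yaw now -18.1 step mm 31.2 deg 0.03
[[-1, 0.0, -0.0, -0.0312, -0.0002, -0.0002, -0.0004], [-1, 0.0, -0.0, -0.0312, -0.0002, -0.0002, -0.0004], [-1, 0.0, -0.0, -0.0312, -0.0002, -0.0002, -0.0004], [-1, 0.0, -0.0, -0.0312, -0.0002, -0.0002, -0.0004]]
yaw now -18.1 step mm 33.2 deg 2.85
[[-1, 0.014, 0.0301, 0.0, -0.0001, -0.0001, -0.0497], [-1, 0.0125, 0.0308, 0.0, -0.0001, -0.0001, -0.0497], [-1, 0.0109, 0.0314, 0.0, -0.0001, -0.0001, -0.0497], [-1, 0.0094, 0.0319, 0.0, -0.0001, -0.0001, -0.0497], [-1, 0.0078, 0.0323, 0.0, -0.0001, -0.0001, -0.0497], [-1, 0.0061, 0.0326, 0.0, -0.0001, -0.0001, -0.0497], [-1, 0.0045, 0.0329, 0.0, -0.0001, -0.0001, -0.0497], [-1, 0.0029, 0.0331, 0.0, -0.0001, -0.0001, -0.0497]]
```

Request:
{"name": "carry_out", "arguments": {
  "steps": [
    [-1, 0, 0, -0.0312, 0, 0, 0],
    [-1, 0, 0, -0.0312, 0, 0, 0],
    [-1, 0, 0, -0.0312, 0, 0, 0],
    [-1, 0, 0, -0.0312, 0, 0, 0],
    [-1, 0.014, 0.0301, 0, 0, 0, -0.0497],
    [-1, 0.0125, 0.0308, 0, 0, 0, -0.0497],
    [-1, 0.0109, 0.0314, 0, 0, 0, -0.0497],
    [-1, 0.0094, 0.0319, 0, 0, 0, -0.0497],
    [-1, 0.0078, 0.0323, 0, 0, 0, -0.0497],
    [-1, 0.0061, 0.0326, 0, 0, 0, -0.0497],
    [-1, 0.0045, 0.0329, 0, 0, 0, -0.0497],
    [-1, 0.0029, 0.0331, 0, 0, 0, -0.0497],
    [-1, 0, 0, 0, 0, 0, 0],
    [-1, 0, 0, 0, 0, 0, 0],
    [-1, 0, 0, 0, 0, 0, 0]
  ]
}}

```text
clock: 6.08
tcp_pos: [0.5498, 0.0901, 0.1593]
orientation: [-0.0, 0.999, 0.041, -0.0]
wrist_force: [0.0, -0.1, -3.2]
finger_gap: 0.0087
```

```bash
python3 - <<'E'
from h import *
s=env.get_state(); print(s["tcp_pos"],s["orientation"].round(4),s["wrist_force"].round(1),s["finger_gap"])
T=snap("top","pics/top2.png");S=snap("scene","pics/scene2.png")
im=[cv2.imread(f"pics/{n}2.png") for n in("top","scene")]
A=cv2.resize(im[0][180:240,295:375],None,fx=5,fy=5,interpolation=cv2.INTER_CUBIC);B=cv2.resize(im[1][140:240,270:350],None,fx=5,fy=5,interpolation=cv2.INTER_CUBIC)
A=np.pad(A,((0,200),(0,0),(0,0)));cv2.imwrite("pics/c3.png",np.hstack([A,B]))
E
```

```text
[0.54979802 0.09009335 0.15931783] [-1.000e-04  9.991e-01  4.120e-02 -3.000e-04] [ 0.  -0.1 -3.2] 0.008657437606247126
```

View pics/c3.png

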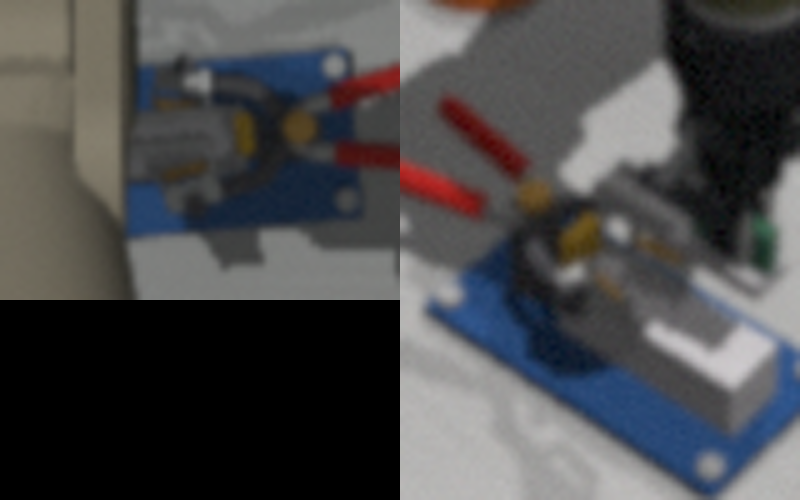

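```bash
python3 - <<'E'
from h import *
T=dict(np.load("pics/top2.npz"));S=dict(np.load("pics/scene2.npz"))
p=np.array([.5498,.0901,.1593]); yaw=np.radians(94.7); u=np.array([np.cos(yaw),np.sin(yaw),0]); n=np.array([-u[1],u[0],0])
for off in(27,31,35,39):
    o=p-u*off/1e3; o[2]=p[2]-.0353
    w=lambda x,y,z:o+(u*x+n*y)/1e3+[0,0,z/1e3]
    for nm,q in(("tongue beads end L",(-54,9,16)),("beads end R",(-54,-9,16)),("plate corner L",(55,13,10)),("fin end top L",(55,5,40))):
        a=proj(T,w(*q));b=proj(S,w(*q)); print(off,nm,"topcrop",((a-[295,180])*5).round(),"scenecrop",((b-[270,140])*5+[400,0]).round())
A=cv2.imread("pics/top2.png")[190:225,315:350];B=cv2.imread("pics/scene2.png")[160:205,300:355]
f=lambda a,w:cv2.resize(cv2.convertScaleAbs(a,alpha=1.5,beta=10),(w,int(w*a.shape[0]/a.shape[1])),interpolation=cv2.INTER_CUBIC)
A=f(A,380);B=f(B,415);H=max(len(A),len(B))
cv2.imwrite("pics/c4.png",np.hstack([np.pad(x,((0,H-len(x)),(0,0),(0,0))) for x in(A,B)]))
E
```

```text
27 tongue beads end L topcrop [197. 141.] scenecrop [629. 159.]
27 beads end R topcrop [195. 110.] scenecrop [606. 178.]
27 plate corner L topcrop [ 11. 164.] scenecrop [800. 262.]
27 fin end top L topcrop [  7. 146.] scenecrop [792. 230.]
31 tongue beads end L topcrop [204. 141.] scenecrop [623. 155.]
31 beads end R topcrop [202. 110.] scenecrop [601. 174.]
31 plate corner L topcrop [ 18. 164.] scenecrop [793. 258.]
31 fin end top L topcrop [ 14. 146.] scenecrop [786. 226.]
35 tongue beads end L topcrop [211. 140.] scenecrop [618. 152.]
35 beads end R topcrop [209. 109.] scenecrop [595. 171.]
35 plate corner L topcrop [ 25. 163.] scenecrop [787. 254.]
35 fin end top L topcrop [ 21. 145.] scenecrop [779. 223.]
39 tongue beads end L topcrop [218. 139.] scenecrop [612. 148.]
39 beads end R topcrop [215. 109.] scenecrop [589. 167.]
39 plate corner L topcrop [ 32. 162.] scenecrop [781. 251.]
39 fin end top L topcrop [ 28. 145.] scenecrop [773. 219.]
```

View pics/c4.png

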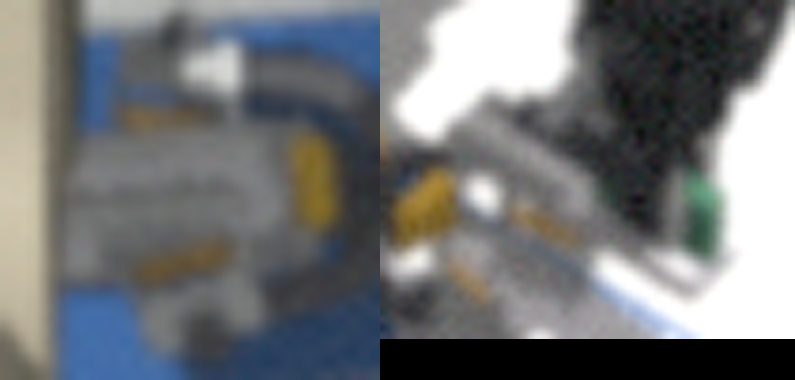

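Request:
{"name": "carry_out", "arguments": {
  "steps": [
    [-1, 0.001, 0, 0.016, 0, 0, 0],
    [-1, 0, 0, 0.016, 0, 0, 0],
    [-1, 0, 0, 0.014, 0, 0, 0],
    [-1, 0, 0, 0.008, 0, 0, 0],
    [-1, 0, 0, 0.005, 0, 0, 0],
    [-1, 0, 0, 0.002, 0, 0, 0],
    [-1, 0, 0, 0, 0, 0, 0],
    [-1, 0, 0, 0, 0, 0, 0]
  ]
}}

```text
clock: 7.18
tcp_pos: [0.5513, 0.0894, 0.099]
orientation: [0.0, 0.999, 0.041, 0.0]
wrist_force: [-1.1, 0.1, -4.0]
finger_gap: 0.0088
```

Request:
{"name": "carry_out", "arguments": {
  "steps": [
    [-1, 0, 0, 0.002, 0, 0, 0],
    [-1, 0, 0, 0.001, 0, 0, 0],
    [-1, 0, 0, 0.001, 0, 0, 0],
    [-1, 0, 0, 0.001, 0, 0, 0],
    [-1, 0, 0, 0.001, 0, 0, 0],
    [-1, 0, 0, 0, 0, 0, 0]
  ]
}}

```text
clock: 7.92
tcp_pos: [0.5512, 0.0894, 0.0925]
orientation: [0.0, 0.999, 0.041, 0.0]
wrist_force: [0.3, -0.2, -4.0]
finger_gap: 0.0088
```

Request:
{"name": "carry_out", "arguments": {
  "steps": [
    [-1, 0, 0, 0.001, 0, 0, 0],
    [-1, 0, 0, 0.0007, 0, 0, 0],
    [-1, 0, 0, 0, 0, 0, 0]
  ]
}}

```text
clock: 8.3
tcp_pos: [0.5512, 0.0894, 0.0908]
orientation: [0.0, 0.999, 0.041, -0.0]
wrist_force: [-0.3, 0.8, -3.4]
finger_gap: 0.0088
```

Request:
{"name": "carry_out", "arguments": {
  "steps": [
    [-1, 0, 0, 0.0005, 0, 0, 0],
    [-1, 0, 0, 0.0005, 0, 0, 0],
    [-1, 0, 0, 0, 0, 0, 0]
  ]
}}

```text
clock: 8.68
tcp_pos: [0.5512, 0.0894, 0.0903]
orientation: [0.0, 0.999, 0.041, 0.0]
wrist_force: [-1.9, -0.1, 0.8]
finger_gap: 0.0088
```

Request:
{"name": "carry_out", "arguments": {
  "steps": [
    [-1, 0, 0.002, 0, 0, 0, 0],
    [-1, 0, 0.002, 0, 0, 0, 0],
    [-1, 0, 0, 0, 0, 0, 0]
  ]
}}

```text
clock: 9.05
tcp_pos: [0.5516, 0.0858, 0.0903]
orientation: [-0.0, 0.999, 0.041, 0.0]
wrist_force: [-2.0, 4.4, 4.4]
finger_gap: 0.0089
```

Request:
{"name": "carry_out", "arguments": {
  "steps": [
    [-1, 0, 0.0015, 0, 0, 0, 0],
    [-1, 0, 0, 0, 0, 0, 0]
  ]
}}

```text
clock: 9.3
tcp_pos: [0.5517, 0.0844, 0.0903]
orientation: [-0.0, 0.999, 0.041, 0.0]
wrist_force: [-2.4, 5.2, 4.3]
finger_gap: 0.0086
```

Request:
{"name": "carry_out", "arguments": {
  "steps": [
    [-1, 0, 0.0015, 0, 0, 0, 0],
    [-1, 0, 0, 0, 0, 0, 0]
  ]
}}

```text
clock: 9.55
tcp_pos: [0.5518, 0.0829, 0.0903]
orientation: [-0.001, 0.999, 0.041, 0.0]
wrist_force: [-3.0, 5.1, 3.9]
finger_gap: 0.009
```

Request:
{"name": "carry_out", "arguments": {
  "steps": [
    [-1, -0.0005, 0, -0.0005, 0, 0, 0],
    [-1, 0, 0.001, 0, 0, 0, 0],
    [-1, 0, 0, 0, 0, 0, 0]
  ]
}}

```text
clock: 9.93
tcp_pos: [0.5517, 0.081, 0.0903]
orientation: [0.0, 0.999, 0.041, 0.0]
wrist_force: [0.3, 0.0, -0.9]
finger_gap: 0.0089
```

Request:
{"name": "carry_out", "arguments": {
  "steps": [
    [-1, 0, 0.001, 0, 0, 0, 0],
    [-1, 0, 0, 0, 0, 0, 0]
  ]
}}

```text
clock: 10.18
tcp_pos: [0.5516, 0.0801, 0.0903]
orientation: [0.0, 0.999, 0.041, 0.0]
wrist_force: [0.6, 0.6, -1.5]
finger_gap: 0.0089
```

Request:
{"name": "carry_out", "arguments": {
  "steps": [
    [-1, 0, 0.001, 0, 0, 0, 0],
    [-1, 0, 0, 0, 0, 0, 0]
  ]
}}

```text
clock: 10.42
tcp_pos: [0.5515, 0.0792, 0.0903]
orientation: [0.0, 0.999, 0.041, -0.0]
wrist_force: [0.5, 1.5, -0.8]
finger_gap: 0.0089
```

Request:
{"name": "carry_out", "arguments": {
  "steps": [
    [-1, 0, 0.001, 0, 0, 0, 0],
    [-1, 0, 0, 0, 0, 0, 0]
  ]
}}

```text
clock: 10.68
tcp_pos: [0.5515, 0.0783, 0.0903]
orientation: [0.0, 0.999, 0.041, -0.0]
wrist_force: [-0.4, -0.3, -1.7]
finger_gap: 0.0089
```

Request:
{"name": "carry_out", "arguments": {
  "steps": [
    [-1, 0, 0.001, 0, 0, 0, 0],
    [-1, 0, 0, 0, 0, 0, 0]
  ]
}}

```text
clock: 10.92
tcp_pos: [0.5515, 0.0773, 0.0903]
orientation: [0.0, 0.999, 0.041, -0.0]
wrist_force: [0.0, 1.1, -1.9]
finger_gap: 0.0085
```

Request:
{"name": "carry_out", "arguments": {
  "steps": [
    [-1, 0, 0.001, 0, 0, 0, 0],
    [-1, 0, 0, 0, 0, 0, 0]
  ]
}}

```text
clock: 11.18
tcp_pos: [0.5517, 0.0763, 0.0903]
orientation: [0.0, 0.999, 0.041, -0.0]
wrist_force: [0.7, 0.8, -1.7]
finger_gap: 0.0086
```

Request:
{"name": "carry_out", "arguments": {
  "steps": [
    [-1, 0, 0.001, 0, 0, 0, 0],
    [-1, 0, 0, 0, 0, 0, 0]
  ]
}}

```text
clock: 11.42
tcp_pos: [0.5518, 0.0753, 0.0903]
orientation: [0.0, 0.999, 0.041, -0.0]
wrist_force: [-0.1, -0.3, -2.2]
finger_gap: 0.0089
```

Request:
{"name": "carry_out", "arguments": {
  "steps": [
    [-1, 0, 0.001, 0, 0, 0, 0],
    [-1, 0, 0, 0, 0, 0, 0]
  ]
}}

```text
clock: 11.68
tcp_pos: [0.5518, 0.0747, 0.0903]
orientation: [-0.0, 0.999, 0.041, -0.0]
wrist_force: [0.1, 2.8, -2.1]
finger_gap: 0.0087
```

Request:
{"name": "carry_out", "arguments": {
  "steps": [
    [-1, 0, 0.001, 0, 0, 0, 0],
    [-1, 0, 0, 0, 0, 0, 0]
  ]
}}

```text
clock: 11.92
tcp_pos: [0.5519, 0.0743, 0.0905]
orientation: [-0.001, 0.999, 0.041, 0.0]
wrist_force: [-0.7, 4.8, -1.3]
finger_gap: 0.0088
```

Request:
{"name": "carry_out", "arguments": {
  "steps": [
    [-1, 0, 0.0005, 0, 0, 0, 0],
    [-1, 0, 0, 0, 0, 0, 0]
  ]
}}

```text
clock: 12.18
tcp_pos: [0.5518, 0.0741, 0.0905]
orientation: [-0.001, 0.999, 0.041, -0.0]
wrist_force: [-1.9, 6.7, 0.1]
finger_gap: 0.0085
```

Stop found at 6.7 N: the tool advanced only 0.2–0.6 mm per commanded step as the force rose. Releasing.

Request:
{"name": "carry_out", "arguments": {
  "steps": [
    [-0.3, 0, 0, 0, 0, 0, 0],
    [-0.3, 0, 0, 0, 0, 0, 0],
    [-0.3, 0, 0, 0, 0, 0, 0],
    [-0.3, 0, 0, -0.01, 0, 0, 0],
    [-0.3, 0, 0, -0.025, 0, 0, 0],
    [-0.3, 0, 0, -0.035, 0, 0, 0],
    [-0.3, 0, 0, -0.02, 0, 0, 0],
    [-0.3, 0, 0, 0, 0, 0, 0]
  ]
}}

```text
clock: 13.18
tcp_pos: [0.5535, 0.0728, 0.1828]
orientation: [0.0, 0.999, 0.041, 0.002]
wrist_force: [-0.4, -0.7, -0.9]
finger_gap: 0.0299
```

```bash
python3 - <<'E'
from h import *
s=env.get_state(); print(s["tcp_pos"],s["wrist_force"].round(1),s["finger_gap"])
plan([.5678,-.1025,s["tcp_pos"][2]],4.7,5,1)
E
```

```text
[0.55351634 0.07280545 0.18279081] [-0.4 -0.7 -0.9] 0.029872660790732492
yaw now 4.67 step mm 35.2 deg 0.05
[[1, -0.0, 0.0352, 0.0, 0.0001, -0.0009, -0.0001], [1, -0.0, 0.0352, 0.0, 0.0001, -0.0009, -0.0001], [1, -0.0, 0.0352, 0.0, 0.0001, -0.0009, -0.0001], [1, -0.0, 0.0352, 0.0, 0.0001, -0.0009, -0.0001], [1, -0.0, 0.0352, 0.0, 0.0001, -0.0009, -0.0001]]
```

Request:
{"name": "carry_out", "arguments": {
  "steps": [
    [1, 0, 0.0352, 0, 0, 0, 0],
    [1, 0, 0.0352, 0, 0, 0, 0],
    [1, 0, 0.0352, 0, 0, 0, 0],
    [1, 0, 0.0352, 0, 0, 0, 0],
    [1, 0, 0.0352, 0, 0, 0, 0],
    [1, 0, 0, 0, 0, 0, 0],
    [1, 0, 0, 0, 0, 0, 0]
  ]
}}

```text
clock: 14.05
tcp_pos: [0.5657, -0.1021, 0.1795]
orientation: [-0.0, 0.999, 0.041, -0.001]
wrist_force: [-0.4, -0.1, -0.2]
finger_gap: 0.0852
```

```bash
python3 - <<'E'
from h import *
s=env.get_state(); print(s["tcp_pos"],s["orientation"].round(4),s["wrist_force"].round(1),s["finger_gap"])
snap("top","pics/top3.png");snap("scene","pics/scene3.png")
A=cv2.imread("pics/top3.png")[180:240,290:400];B=cv2.imread("pics/scene3.png")[130:240,250:360]
f=lambda a:cv2.resize(cv2.convertScaleAbs(a,alpha=1.4,beta=0),None,fx=3.6,fy=3.6,interpolation=cv2.INTER_CUBIC)
A=f(A);B=f(B);H=max(len(A),len(B));cv2.imwrite("pics/c5.png",np.hstack([np.pad(x,((0,H-len(x)),(0,0),(0,0))) for x in(A,B)]))
# grip axes vs fixture frame from first pictures
yaw=np.radians(94.7);u=np.array([np.cos(yaw),np.sin(yaw)]);n=np.array([-u[1],u[0]]);O=np.array([.5623,-.0528])
for nm in("top0","scene0"):
    c=dict(np.load(f"pics/{nm}.npz"));h=cv2.cvtColor(cv2.imread(f"pics/{nm}.png"),cv2.COLOR_BGR2HSV)
    m=cv2.inRange(h,(0,130,50),(6,255,255))|cv2.inRange(h,(174,130,50),(180,255,255))
    for k in cv2.findContours(m,cv2.RETR_EXTERNAL,cv2.CHAIN_APPROX_NONE)[0]:
        if cv2.contourArea(k)<15: continue
        mm=np.zeros_like(m);cv2.drawContours(mm,[k],-1,255,-1);v,uu=np.nonzero(mm)
        P=np.array([ray(c,a,b,.071)[:2] for a,b in zip(uu,v)])-O; X=P@u;Y=P@n
        if abs(X.mean())>.12: continue
        co=np.polyfit(X,Y,1);print(nm,len(X),(X.min()*1e3).round(),(X.max()*1e3).round(),"slope",co[0].round(3),"y at -50:",(np.polyval(co,-.05)*1e3).round(2))
E
```

```text
[ 0.5657335  -0.1021193   0.17947825] [-4.000e-04  9.992e-01  4.060e-02 -8.000e-04] [-0.4 -0.1 -0.2] 0.08520283104265602
top0 108 -94.0 -22.0 slope -0.196 y at -50: 21.24
top0 94 -91.0 -22.0 slope 0.23 y at -50: -23.95
scene0 91 -94.0 -22.0 slope 0.211 y at -50: -24.18
scene0 72 -95.0 -26.0 slope -0.183 y at -50: 20.39
```

View pics/c5.png

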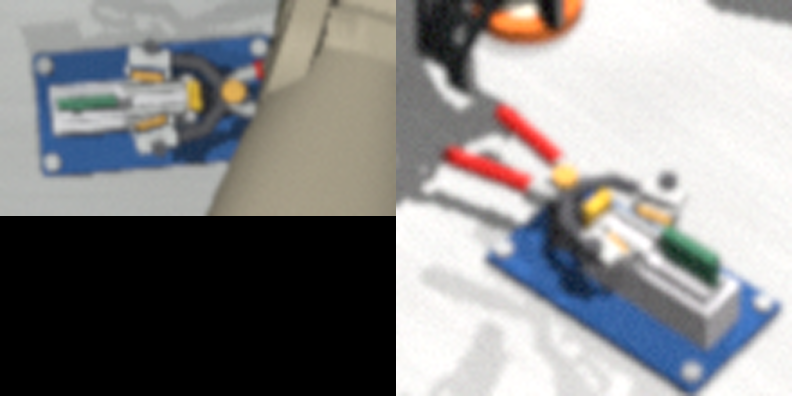

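Bracket sits flat on the rest in the lane, with the tongue between the open jaws and the green fin at (690,255) in the crop. Next, down over the grips.

Request:
{"name": "carry_out", "arguments": {
  "steps": [
    [1, 0.0022, 0, 0.02, 0, 0, 0],
    [1, 0, 0, 0.025, 0, 0, 0],
    [1, 0, 0, 0.025, 0, 0, 0],
    [1, 0, 0, 0.02, 0, 0, 0],
    [1, 0, 0, 0.015, 0, 0, 0],
    [1, 0, 0, 0.0085, 0, 0, 0],
    [1, 0, 0, 0, 0, 0, 0],
    [1, 0, 0, 0, 0, 0, 0]
  ],
  "grip_force": 22
}}

```text
clock: 15.15
tcp_pos: [0.5691, -0.1025, 0.0676]
orientation: [0.0, 0.999, 0.041, 0.001]
wrist_force: [-0.4, -0.8, -0.2]
finger_gap: 0.0856
```

Request:
{"name": "carry_out", "arguments": {
  "steps": [
    [0.55, -0.001, 0, 0.001, 0, 0, 0],
    [0.55, 0, 0, 0, 0, 0, 0],
    [0.55, 0, 0, 0, 0, 0, 0]
  ]
}}

```text
clock: 15.52
tcp_pos: [0.5676, -0.1025, 0.0661]
orientation: [0.0, 0.999, 0.041, 0.0]
wrist_force: [0.3, -0.2, 0.2]
finger_gap: 0.0663
```

Request:
{"name": "carry_out", "arguments": {
  "steps": [
    [0.47, 0, 0, 0, 0, 0, 0],
    [0.47, 0, 0, 0, 0, 0, 0]
  ]
}}

```text
clock: 15.78
tcp_pos: [0.5677, -0.1026, 0.066]
orientation: [0.0, 0.999, 0.041, 0.0]
wrist_force: [0.1, -0.9, 0.5]
finger_gap: 0.0625
```

Request:
{"name": "carry_out", "arguments": {
  "steps": [
    [0.41, 0, 0, 0, 0, 0, 0],
    [0.41, 0, 0, 0, 0, 0, 0]
  ]
}}

```text
clock: 16.02
tcp_pos: [0.5675, -0.1026, 0.066]
orientation: [0.0, 0.999, 0.041, -0.0]
wrist_force: [-1.6, -1.0, 2.7]
finger_gap: 0.0604
```

Request:
{"name": "carry_out", "arguments": {
  "steps": [
    [0.35, 0, 0, 0, 0, 0, 0],
    [0.35, 0, 0, 0, 0, 0, 0]
  ]
}}

```text
clock: 16.27
tcp_pos: [0.5676, -0.103, 0.0662]
orientation: [0.001, 0.999, 0.041, 0.0]
wrist_force: [-2.5, -3.4, 5.1]
finger_gap: 0.0577
```

Request:
{"name": "carry_out", "arguments": {
  "steps": [
    [0.35, -0.001, 0, 0, 0, 0, 0],
    [0.35, 0, 0, 0, 0, 0, 0]
  ]
}}

```text
clock: 16.52
tcp_pos: [0.5674, -0.1029, 0.0663]
orientation: [0.0, 0.999, 0.041, 0.001]
wrist_force: [1.4, -4.0, 3.8]
finger_gap: 0.0578
```

Request:
{"name": "carry_out", "arguments": {
  "steps": [
    [0.29, 0, 0, 0, 0, 0, 0],
    [0.29, 0, 0, 0, 0, 0, 0]
  ]
}}

```text
clock: 16.77
tcp_pos: [0.5679, -0.1033, 0.0665]
orientation: [0.001, 0.999, 0.041, 0.001]
wrist_force: [0.8, -6.0, 4.3]
finger_gap: 0.0551
```

Request:
{"name": "carry_out", "arguments": {
  "steps": [
    [0.23, 0, 0, 0, 0, 0, 0],
    [0.23, 0, 0, 0, 0, 0, 0]
  ]
}}

```text
clock: 17.02
tcp_pos: [0.5683, -0.1037, 0.0668]
orientation: [0.001, 0.999, 0.041, 0.002]
wrist_force: [3.0, -5.9, 3.8]
finger_gap: 0.0529
```

Request:
{"name": "carry_out", "arguments": {
  "steps": [
    [0.17, 0, 0, 0, 0, 0, 0],
    [0.17, 0, 0, 0, 0, 0, 0]
  ]
}}

```text
clock: 17.27
tcp_pos: [0.5689, -0.1036, 0.0669]
orientation: [0.001, 0.999, 0.041, 0.002]
wrist_force: [3.9, -6.5, 4.7]
finger_gap: 0.0503
```

Request:
{"name": "carry_out", "arguments": {
  "steps": [
    [0.11, 0, 0, 0, 0, 0, 0],
    [0.11, 0, 0, 0, 0, 0, 0]
  ]
}}

```text
clock: 17.52
tcp_pos: [0.5701, -0.1027, 0.067]
orientation: [0.0, 0.999, 0.041, 0.004]
wrist_force: [7.2, -0.7, 2.2]
finger_gap: 0.0478
```

Request:
{"name": "carry_out", "arguments": {
  "steps": [
    [0.11, -0.0015, 0, 0, 0, 0, 0],
    [0.11, 0, 0, 0, 0, 0, 0]
  ]
}}

```text
clock: 17.77
tcp_pos: [0.5697, -0.1029, 0.0672]
orientation: [0.0, 0.999, 0.041, 0.005]
wrist_force: [9.3, -2.5, 0.1]
finger_gap: 0.0474
```

Request:
{"name": "carry_out", "arguments": {
  "steps": [
    [0.05, -0.001, 0, 0, 0, 0, 0],
    [0.05, 0, 0, 0, 0, 0, 0]
  ]
}}

```text
clock: 18.02
tcp_pos: [0.5691, -0.1037, 0.0674]
orientation: [0.001, 0.999, 0.041, 0.005]
wrist_force: [9.5, -4.4, 0.6]
finger_gap: 0.0445
```

Request:
{"name": "carry_out", "arguments": {
  "steps": [
    [-0.01, -0.001, 0, 0, 0, 0, 0],
    [-0.01, 0, 0, 0, 0, 0, 0]
  ]
}}

```text
clock: 18.27
tcp_pos: [0.5651, -0.1026, 0.0664]
orientation: [-0.0, 0.999, 0.041, 0.002]
wrist_force: [4.9, -1.6, 2.5]
finger_gap: 0.0426
```

```bash
python3 - <<'E'
from h import *
s=env.get_state(); print(s["tcp_pos"],s["wrist_force"].round(1),s["ft_torque"].round(2),s["finger_gap"])
snap("scene","pics/scene4.png");snap("top","pics/top4.png")
B=cv2.imread("pics/scene4.png")[145:225,255:355];A=cv2.imread("pics/top4.png")[180:240,315:375]
f=lambda a,k:cv2.resize(cv2.convertScaleAbs(a,alpha=1.4,beta=0),None,fx=k,fy=k,interpolation=cv2.INTER_CUBIC)
A=f(A,5);B=f(B,5);H=max(len(A),len(B));cv2.imwrite("pics/c6.png",np.hstack([np.pad(x,((0,H-len(x)),(0,0),(0,0))) for x in(A,B)]))
E
```

```text
[ 0.56509539 -0.10260689  0.06635655] [ 4.9 -1.6  2.5] [-0.29 -1.01 -0.02] 0.04262707376991506
```

View pics/c6.png

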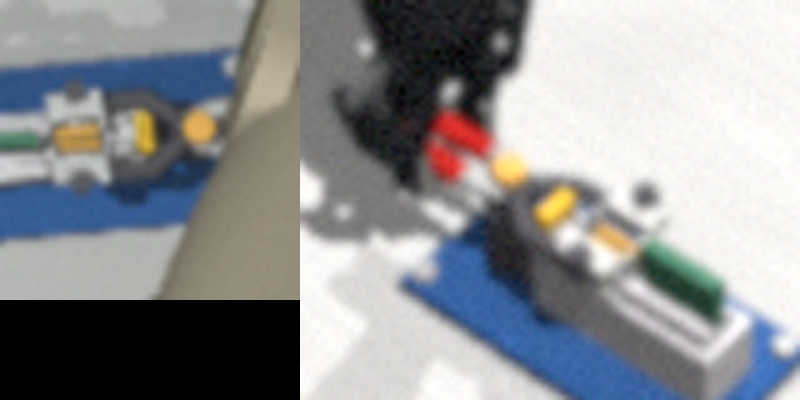

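Both rollers now stand close together over the tongue (crop (78,138)), and the tool jumped 4 mm as the right side gave. A short further squeeze will show whether both sides meet their end stops.

Request:
{"name": "carry_out", "arguments": {
  "steps": [
    [-0.05, 0, 0, 0, 0, 0, 0],
    [-0.05, 0, 0, 0, 0, 0, 0]
  ]
}}

```text
clock: 18.62
tcp_pos: [0.5657, -0.1026, 0.0666]
orientation: [-0.0, 0.999, 0.041, 0.003]
wrist_force: [7.0, -1.7, 1.8]
finger_gap: 0.0406
```

Request:
{"name": "carry_out", "arguments": {
  "steps": [
    [-0.08, 0.001, 0, 0, 0, 0, 0],
    [-0.08, 0, 0, 0, 0, 0, 0]
  ]
}}

```text
clock: 18.88
tcp_pos: [0.5664, -0.1024, 0.0666]
orientation: [-0.0, 0.999, 0.041, 0.002]
wrist_force: [6.7, -0.8, 2.2]
finger_gap: 0.0394
```

Request:
{"name": "carry_out", "arguments": {
  "steps": [
    [-0.08, 0.0015, 0, 0, 0, 0, 0],
    [-0.08, 0, 0, 0, 0, 0, 0]
  ]
}}

```text
clock: 19.12
tcp_pos: [0.5664, -0.1021, 0.066]
orientation: [-0.0, 0.999, 0.041, 0.001]
wrist_force: [4.4, -0.0, 2.1]
finger_gap: 0.0394
```

Request:
{"name": "carry_out", "arguments": {
  "steps": [
    [-0.08, 0.0015, 0, 0, 0, 0, 0],
    [-0.08, 0, 0, 0, 0, 0, 0]
  ]
}}

```text
clock: 19.38
tcp_pos: [0.5666, -0.102, 0.0655]
orientation: [-0.0, 0.999, 0.041, -0.001]
wrist_force: [3.1, 0.3, 1.8]
finger_gap: 0.0392
```

Request:
{"name": "carry_out", "arguments": {
  "steps": [
    [0.1, 0, 0, 0, 0, 0, 0],
    [0.3, 0, 0, 0, 0, 0, 0],
    [1, 0, 0, 0, 0, 0, 0],
    [1, 0, 0, 0, 0, 0, 0],
    [1, 0, 0, 0, 0, 0, 0],
    [1, 0, 0, -0.02, 0, 0, 0],
    [1, 0, 0, -0.04, 0, 0, 0],
    [1, 0, 0, -0.05, 0, 0, 0],
    [1, 0, 0.05, -0.03, 0, 0, 0],
    [1, 0, 0.055, 0, 0, 0, 0],
    [1, 0, 0.055, 0, 0, 0, 0],
    [1, 0, 0.05, 0, 0, 0, 0],
    [1, 0, 0, 0, 0, 0, 0]
  ]
}}

```text
clock: 21.0
tcp_pos: [0.5838, -0.3156, 0.205]
orientation: [0.0, 0.999, 0.038, -0.0]
wrist_force: [0.5, 0.8, -0.7]
finger_gap: 0.0853
```

```bash
python3 - <<'E'
from h import *
s=env.get_state(); print(s["tcp_pos"],s["wrist_force"].round(1),s["finger_gap"])
snap("scene","pics/scene5.png");T=snap("top","pics/top5.png")
B=cv2.imread("pics/scene5.png")[140:230,255:355];A=cv2.imread("pics/top5.png")[180:240,300:390]
f=lambda a,k:cv2.resize(cv2.convertScaleAbs(a,alpha=1.4,beta=0),None,fx=k,fy=k,interpolation=cv2.INTER_CUBIC)
A=f(A,4.2);B=f(B,4.2);H=max(len(A),len(B));cv2.imwrite("pics/c7.png",np.hstack([np.pad(x,((0,H-len(x)),(0,0),(0,0))) for x in(A,B)]))
E
```

```text
[ 0.58379518 -0.31562338  0.20504582] [ 0.5  0.8 -0.7] 0.08527679023221565
```

View pics/c7.png

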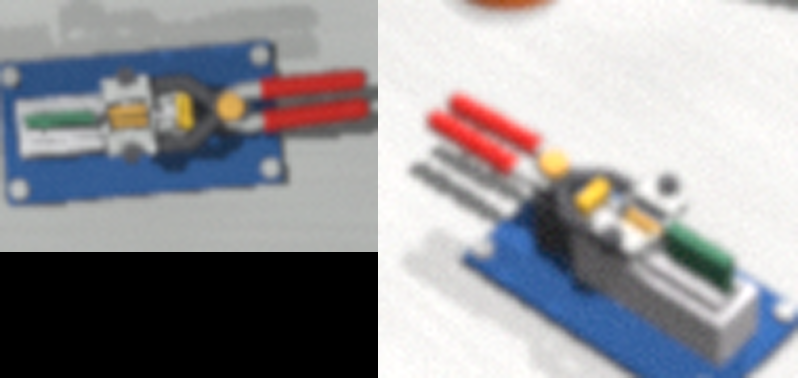

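Both handles stay closed and parallel (top crop (315,83) and (315,115)), with the rollers close together at (128,117). A quick numeric check, then I hand in.

```bash
python3 - <<'E'
from h import *
yaw=np.radians(94.7);u=np.array([np.cos(yaw),np.sin(yaw)]);n=np.array([-u[1],u[0]]);O=np.array([.5623,-.0528])
snap("top","pics/top6.png")
for f in("top5","top6"):
    c=dict(np.load(f"pics/{f}.npz"));h=cv2.cvtColor(cv2.imread(f"pics/{f}.png"),cv2.COLOR_BGR2HSV)
    for nm,m in(("red",cv2.inRange(h,(0,130,50),(6,255,255))|cv2.inRange(h,(174,130,50),(180,255,255))),("brass",cv2.inRange(h,(8,90,70),(24,255,255))),("fin",cv2.inRange(h,(55,50,25),(95,255,255)))):
        for k in cv2.findContours(m,cv2.RETR_EXTERNAL,cv2.CHAIN_APPROX_NONE)[0]:
            mm=np.zeros_like(m);cv2.drawContours(mm,[k],-1,255,-1);v,a=np.nonzero(mm)
            if len(v)<8: continue
            P=(np.array([ray(c,p,q,.095 if nm=="fin" else .071)[:2] for p,q in zip(a,v)])-O)*1e3;X=P@u;Y=P@n
            if abs(X.mean())<170 and abs(Y.mean())<60: print(f,nm,len(v),"x",X.min().round(),X.max().round(),"y mean",Y.mean().round(1),"range",Y.min().round(1),Y.max().round(1))
env.hand_in()
E
```

```text
top5 red 121 x -100.0 -25.0 y mean 9.4 range 0.4 17.8
top5 red 109 x -99.0 -25.0 y mean -12.1 range -19.6 -4.3
top5 brass 43 x 62.0 87.0 y mean -0.8 range -7.7 6.2
top5 brass 39 x -11.0 10.0 y mean -0.8 range -10.4 8.4
top5 brass 34 x 26.0 38.0 y mean 0.1 range -12.9 12.0
top5 fin 46 x 99.0 147.0 y mean 0.6 range -4.0 5.3
top6 red 120 x -100.0 -25.0 y mean 9.4 range 0.4 17.8
top6 red 109 x -99.0 -25.0 y mean -12.0 range -19.6 -4.3
top6 brass 43 x 62.0 87.0 y mean -0.8 range -7.7 6.2
top6 brass 38 x -11.0 10.0 y mean -0.7 range -10.4 8.4
top6 brass 34 x 28.0 38.0 y mean -0.6 range -13.1 12.0
top6 fin 47 x 99.0 147.0 y mean 0.6 range -4.0 5.3
the job is handed in; nothing more can be done
```

The green-finned bracket is on the rest, butted against the yellow stop, and both jaws are locked over it. I handed the job in at about 21 s; `hand_in` gives no verdict.

- **Placing:** I gripped the bracket by its fin, lowered it into the lane between the guide rods, and slid it in until the stop pushed back. I stopped at 6.7 N and let go.
- **Squeezing:** I squeezed the handles with the grip set to 22 N, re-centring by the side force on the wrist. The right side clearly gave. I did not feel a separate, clear give on the left.
- **Locked:** After I let go, both handles stayed closed and parallel, about 21 mm apart between centres. In two pictures taken after letting go, the handle positions agreed within 0.1 mm.
- **Rollers:** The brass rollers show as one patch about 14 mm across at y ≈ 0, which fits 7 to 11 mm centre spacing. They were too close together to measure one by one.
- **Bracket:** The fin lies at fixture x = 99 to 147 mm, so the bracket's origin is near x = 93 mm, within the seated range. I judged contact with the stop by force; the pictures are too coarse to confirm it.
- **Other things:** I moved nothing else on the bench, and the arm ended clear of everything.

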